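# Fetch the clevis from behind the tall suspension parts

## Task

Clear the three tall parts (coil spring, damper, rubber boot) off the parts stand and set them upright on the side tray, then take the short clevis that was boxed in behind them and seat it upright on the floor of the round holding cup. Only when it sits there, put each of the three tall parts back upright on the very pad of the stand where it stood at the start. Keep all four parts upright throughout, and let go of everything at the end.

Things in the scene. Friction and masses are not known exactly. Their poses are not given: they have to be found in the camera images.
- spring_mid (a point): Coil spring, yellow painted steel, standing upright on the parts stand: outer diameter 50 mm, height 120 mm, about 0.3 kg. Grip it anywhere across its diameter. This point is on its axis half-way up, 60 mm above its underside; its z axis points up.
- damper_mid (a point): Damper body, plain aluminium cylinder standing upright on the parts stand: diameter 47 mm up to 96 mm above its underside, then a small shoulder at 102 mm and a thin steel rod (12 mm diameter) on top of it up to 126 mm, about 0.35 kg. This point is on its axis half-way up, 63 mm above its underside; its z axis points up.
- boot_mid (a point): Dust boot, ribbed black rubber bellows standing upright on the parts stand: diameter 48 mm, height 124 mm, about 0.15 kg, stiff enough to grip. This point is on its axis half-way up, 62 mm above its underside; its z axis points up.
- clevis_mid (a point): Clevis end fitting, the short aluminium part on the stand, boxed in by the three tall ones about 10 mm away on three sides: round body of 44 mm diameter and 40 mm height with two fork ears (18 mm high, 32 mm over both) on top, 58 mm high in all, about 0.2 kg. This point is on its axis half-way up, 29 mm above its underside; its z axis points up.
- stand: Parts stand, fixed grey plate 180 (its x) by 200 mm (its y). Origin at the centre of its underside, on the bench; top surface 8 mm up, edge lip to 14 mm. Black round pads (54 mm) centred, in its frame, at (30, 57), (30, -57), (-27, 0) mm for the tall parts in any order and (30, 0) for the clevis; parts start within 3 mm of them. A loose flat ring near (-62, 70) is not part of the job.
- tray: Side tray, a fixed low aluminium tray, outside 152 mm (its x) by 242 mm (its y), walls 3 mm thick and 16 mm high. Origin at the centre of its underside, on the bench; its inner floor is 3 mm above that. Empty but for a small loose brass spacer (18 mm diameter, 12 mm high), not part of the job, near (58, 100) mm in the tray's frame.
- cup_floor (a point): Holding cup: a fixed blue square foot (110 mm) with a blue ring of 60 mm bore, 76 mm outside, whose floor is dark steel. This point is the centre of the cup's floor, 12 mm above the bench; the ring rises 8 mm above the floor. z points up.

How it is judged:
By the outcome, as a careful person would: the job done as asked, in the order asked, and still so for the second after the job is handed in, with the robot touching nothing.
It also fails if it takes over 147 s, if anything falls off the work surface, if the arm or the gripper's body presses on something with over 40 N, if the wrist force passes 120 N, or if a joint passes its speed limit or range.

## Robot

A 6-joint arm with a two-finger parallel gripper is mounted at the origin on the work surface. World frame = base frame: x ahead of the robot, y to its left, z up, the work surface at z = 0. Lengths are in m, angles in rad, forces in N, time in s.
With the tool pointing down it reaches from about 0.325 to 0.85 m from the base axis. Payload 4.4 kg.
Tool frame: the origin (TCP) lies midway between the tips of the shut fingers; the grasp point (between the pads) lies 19 mm behind it; z points along the fingers, y is the line along which they close (so a half turn about z gives the same grasp; the last joint's range is limited). The gripper opens to 94 mm and grips with 3 to 60 N. Pads are 16 mm wide; open, the fingers measure 119 mm over their backs; the gripper's body (75 mm by 177 mm) begins 78 mm behind the grasp point.
Start: joints at [1.143, 0.207, 1.542, -0, 1.393, -0.15], TCP at [0.157, 0.553, 0.205] pointing down, gripper open.
Joint ranges: [-2.73, 2.73], [-0.86, 2.22], [0.23, 2.46], [-1.11, 4.25], [0.08, 2.63], [-2.82, 2.82]. Speed limits (rad/s): [2.79, 2.79, 3.14, 3.14, 3.14, 3.14].

## Interface

Orientations are given as a unit quaternion [w, x, y, z].
In Python, from rig import manip gives the robot as it stands. The module is installed in compiled form; this text tells all that it offers.
- The arm moves only by the tool apply_moves, never from a script. Its argument "targets" is text: rows parted by semicolons, each of 5 numbers parted by spaces: the shift along the world's x, y, z in cm, then the turn about the world's z in rad, then the finger opening in cm, from 0 to 9.4. In form: x y z twist fingers; .... A call has 1 to 12 rows; each row is the pose to reach, as a shift and turn from the pose commanded when the call began; what a row does not reach only later rows make up. A row lasts 1/10 s, in which the tool goes at most 50 mm and 8.59 degrees, less where a joint would pass 70% of its speed; a pose out of reach is approached as far as the arm can. A call with a gripper value outside its range is refused whole. The fingers move at their own pace and stop on an object; the grip force is fixed at half the most. Time passes only in rows, so rows that repeat a pose let the fingers close. It gives the time, the measured TCP pose, the force, the opening and the grip force at its end, in the units of the state.
- manip.observe(): the state, without advancing time (a new reading comes with each control period).
- manip.grab_frame(name): name is "scene" or "top"; returns (picture, depth): 480x640x3 uint8, red, green, blue; 480x640 float32, m along the optical axis (not along the pixel's ray), 0 where there is no reading.
- manip.camera_info(name): a dict with "intrinsics" (3x3 intrinsics, pixels), "pose" (4x4, takes a point from camera to world coordinates). Camera axes: x right, y up, looking along -z (the intrinsics and any distortion apply to the point x, -y, -z); pixel columns grow to the right and rows downward; lengths in m; the calibration is good to about 2 mm. A picture is of the moment at which its call begins. camera_info takes no time and is no camera call.
- manip.job_done(): hands the job in; it is judged then, once.
The state is a dict: "clock": time; "joints": joint angles; "joint_vel": joint speeds; "tau": joint torques, N m; "eef_pos": TCP position; "tcp_rot": TCP orientation; "ft_force": force on the tool from outside, world axes, zero at the start; "torque": the same for the moment, N m; "opening": finger opening in m; "gripper_force": force on a finger pad.
Only numpy, scipy, OpenCV 4.12 (cv2) and the standard library are available. Lean on these libraries where they do the work, as an engineer would, in place of code of your own. Each camera call takes 0.05 s, during which the arm holds its last target. There are 200 camera calls.

## Working session

There is one attempt and no reset: what is moved stays moved. The work goes in short steps, Python scripts to look and compute and a tool call to move; the robot and the scene stay as the last step left them, time stands still between calls to the robot, and variables do not carry over. Pictures are saved under pics/ and viewed, at most 14 in all, crops included, and the job is handed in when it is done.

Besides the shell and the picture viewer there is one more tool, called after "Request:" by a JSON object that holds its "method" and its "body". apply_moves: Moves the arm, as the interface text tells. Its arguments: {"type":"object","properties":{"targets":{"type":"string"}},"required":["targets"]}

```bash
mkdir -p pics; cat > h.py <<'E'
import numpy as np, cv2
from rig import manip
def grab(n,f=None):
    im,d=manip.grab_frame(n)
    if f: cv2.imwrite('pics/'+f,im[:,:,::-1])
    i=manip.camera_info(n); np.savez('/tmp/%s.npz'%n,im=im,d=d,K=i['intrinsics'],T=i['pose'])
    return im,d
def cloud(n):
    z=np.load('/tmp/%s.npz'%n);d=z['d'];K=z['K'];T=z['T']
    v,u=np.mgrid[:480,:640]
    P=np.stack([(u-K[0,2])/K[0,0]*d,-(v-K[1,2])/K[1,1]*d,-d,np.ones_like(d)],-1)@T.T
    P=P[...,:3]; P[d==0]=np.nan
    return z['im'],P
E
python3 - <<'E'
from h import *
for n in('scene','top'):
    grab(n,n+'0.png'); i=manip.camera_info(n); print({k:(np.round(v,3).tolist() if k in('intrinsics','pose') else v) for k,v in i.items()})
print(manip.observe())
E
```

```text
{'intrinsics': [[520.409, 0.0, 312.096], [0.0, 520.409, 235.64], [0.0, 0.0, 1.0]], 'pose': [[-0.206, -0.529, 0.823, 1.387], [0.979, -0.117, 0.17, 0.173], [0.006, 0.84, 0.542, 0.647], [0.0, 0.0, 0.0, 1.0]]}
{'intrinsics': [[457.658, 0.0, 316.263], [0.0, 457.658, 240.172], [0.0, 0.0, 1.0]], 'pose': [[-0.014, 0.98, -0.197, 0.325], [-1.0, -0.015, -0.005, -0.016], [-0.008, 0.197, 0.98, 1.121], [0.0, 0.0, 0.0, 1.0]]}
{'clock': 0.1, 'joints': array([ 1.14350182e+00,  2.07364470e-01,  1.54276396e+00, -2.17379806e-06,
        1.39350304e+00, -1.50503136e-01]), 'joint_vel': array([ 1.32227857e-04, -2.02288159e-03, -2.02394808e-03, -9.60105935e-05,
        5.74896855e-04,  4.12053470e-04]), 'tau': array([-8.78343453e-04, -3.71864390e+01, -2.82289821e+01,  7.00358860e-02,
        3.11939651e-02, -7.05899151e-05]), 'eef_pos': array([0.15684557, 0.55245495, 0.20441242]), 'tcp_rot': array([-2.89401395e-04,  1.37954054e-01,  9.90438105e-01, -9.77468638e-04]), 'ft_force': array([-0.61648178, -0.08248239,  0.08118117]), 'torque': array([-0.02040767,  0.00469274,  0.02937215]), 'gripper_force': 0.0, 'opening': 0.0938508904367089}
```

View pics/top0.png

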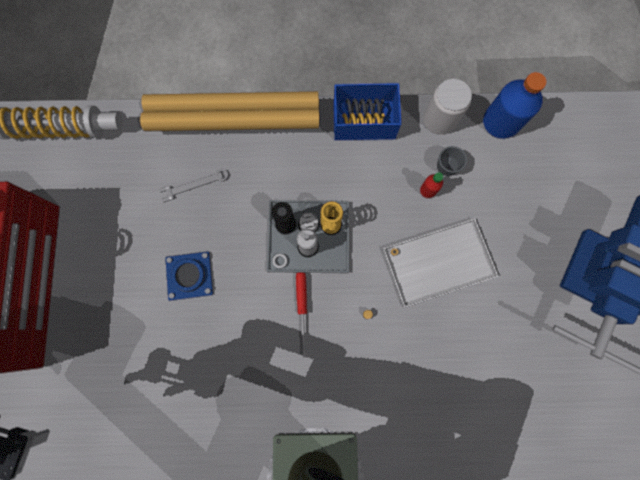

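View pics/scene0.png

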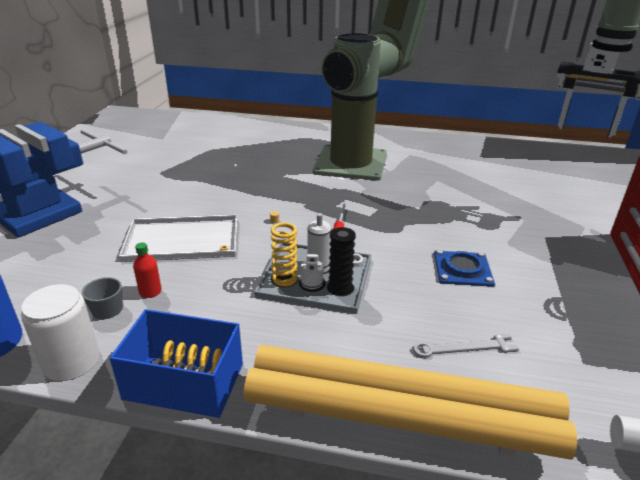

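The top view shows the stand around (310,237), with the boot at (284,217), spring at (331,217), damper at (307,242) and clevis at (309,222). The cup is at (189,276) and the tray at (440,262), with the brass spacer at (395,252). The scene view matches. Next I'll measure from depth.

```bash
cat > meas.py <<'E'
from h import *
def rect(mask,P,z):
    # rect in world at plane z of contour points
    Q=P[mask][:,:2].astype(np.float32); r=cv2.minAreaRect(Q*1000); return r
if __name__=='__main__':
    im,P=cloud('top'); Z=P[...,2]
    def win(u0,u1,v0,v1):
        m=np.zeros(Z.shape,bool); m[v0:v1,u0:u1]=1; return m
    print('bench z',np.nanmedian(Z[win(220,260,200,240)]),np.nanmedian(Z[win(370,385,260,280)]))
    s=win(255,365,190,285)
    print('stand',rect(s&(Z>.005)&(Z<.02),P,0))
    print('stand top z',np.nanmedian(Z[win(320,345,245,265)]))
    t=win(370,510,205,315)
    print('tray rect',rect(t&(Z>.010)&(Z<.022),P,0),'floor',np.nanmedian(Z[win(420,460,255,275)]))
    c=win(155,225,240,310)
    print('cup foot',rect(c&(Z>.005)&(Z<.035),P,0)); 
    print('cup ring',cv2.minEnclosingCircle((P[c&(Z>.0165)&(Z<.03)][:,:2]*1000).astype(np.float32)),'floor',np.nanmedian(Z[win(183,195,270,282)]))
    print('foot z',np.nanmedian(Z[win(172,178,260,290)]))
    for n in('top','scene'):
        im,P=cloud(n);Z=P[...,2]; Q=P[(Z>.025)&(Z<.16)&(abs(P[...,0]-.36)<.14)&(abs(P[...,1])<.10)]
        np.save('/tmp/pts_%s.npy'%n,Q); print(n,len(Q),Q.min(0),Q.max(0))
    im=np.load('/tmp/top.npz')['im']; a=cv2.resize(im[190:285,255:365],None,fx=6.5,fy=6.3,interpolation=cv2.INTER_CUBIC)
    cv2.imwrite('pics/c1.png',a[:,:,::-1])
    im=np.load('/tmp/scene.npz')['im']; a=cv2.resize(im[205:315,250:380],None,fx=5,fy=5,interpolation=cv2.INTER_CUBIC)
    cv2.imwrite('pics/c2.png',a[:,:,::-1])
E
python3 meas.py
```

```text
bench z -0.0003581963347105699 -0.00015918844264617427
stand ((555.5386962890625, 5.281097412109375), (231.66323852539062, 272.2321472167969), 1.2817981243133545)
stand top z 0.007745785824763152
tray rect ((475.9837646484375, -271.4611511230469), (151.81932067871094, 325.2917785644531), 17.167381286621094) floor 0.002943271561815508
cup foot ((480.3492736816406, 299.7740478515625), (139.03868103027344, 160.39398193359375), 6.853072643280029)
cup ring ((465.4112548828125, 303.1099548339844), 39.733856201171875) floor 0.011554330047693795
foot z 0.01393461035974275
top 113 [0.36737639 0.01835404 0.0250026 ] [0.46500132 0.03729064 0.03170141]
scene 31 [0.3703572  0.02019043 0.02510671] [0.40083945 0.03548154 0.02941874]
```

View pics/c1.png

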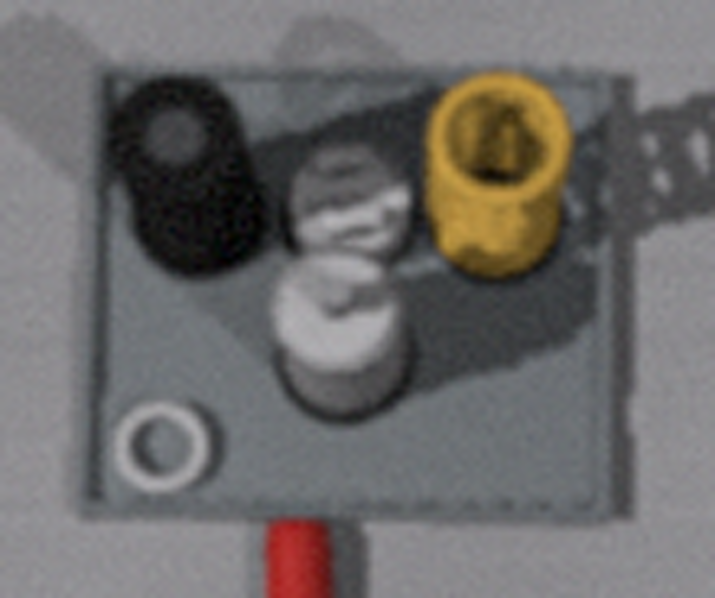

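View pics/c2.png

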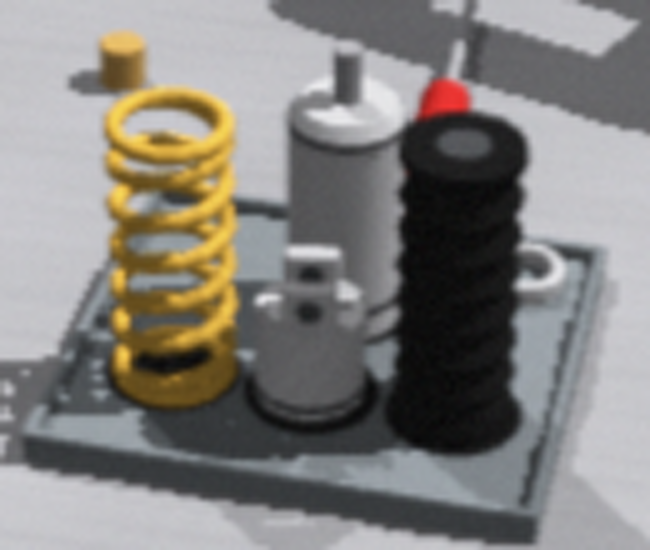

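Crop c1 shows the stand's corners at about (98,68), (635,72), (632,518) and (82,518). The boot, clevis, spring and damper all stand upright on their pads. Crop c2 confirms this, and the clevis ears line up roughly along the radial direction. I'll fit the poses with trimmed depth points.

```bash
cat > fit.py <<'E'
from h import *
from scipy.optimize import minimize,least_squares
def trim(Q,n=4,r=.006):
    from scipy.spatial import cKDTree
    t=cKDTree(Q); c=np.array([len(x) for x in t.query_ball_point(Q,r)]); return Q[c>=n]
def rectfit(Q,a,b,g):
    # soft: maximise inside within given size
    def f(p):
        c,s=np.cos(p[2]),np.sin(p[2]); d=Q-p[:2]; x=abs(d@[c,s])-a/2; y=abs(d@[-s,c])-b/2
        return np.sum(np.clip(x,0,.01))+np.sum(np.clip(y,0,.01))
    best=min((minimize(f,np.r_[np.array(g[:2])+np.random.randn(2)*.01,g[2]+np.random.randn()*.05],method='Nelder-Mead',options=dict(xatol=1e-5,fatol=1e-7,maxiter=2000)) for _ in range(12)),key=lambda r:r.fun)
    return best.x,best.fun
def circ(Q,R,g):
    r=least_squares(lambda p:np.hypot(*(Q-p).T)-R,g,loss='soft_l1',f_scale=.002); return r.x, np.median(abs(r.fun))
def pts(n,lo,hi,g,r):
    im,P=cloud(n);Z=P[...,2]; return P[(Z>lo)&(Z<hi)&(np.hypot(P[...,0]-g[0],P[...,1]-g[1])<r)]
if __name__=='__main__':
    np.random.seed(0)
    for n in('top','scene'):
        im,P=cloud(n);Z=P[...,2]
        print(n)
        uv=[(310,237),(284,217),(331,212),(307,235),(309,222)] if n=='top' else []
        for u,v in uv: print(u,v,np.round(P[v,u],3))
        Q=pts(n,.004,.02,(.51,.005),.16); Q=trim(Q[:,:2]); print('stand',len(Q),rectfit(Q,.18,.2,(.505,.005,0)))
        Q=pts(n,.006,.022,(.47,-.27),.17); Q=trim(Q[:,:2]); print('tray',len(Q),rectfit(Q,.152,.242,(.47,-.27,.3)))
        Q=pts(n,.005,.03,(.465,.303),.085); Q=trim(Q[:,:2]); print('foot',len(Q),rectfit(Q,.11,.11,(.465,.303,0.03)))
        Q=pts(n,.017,.025,(.465,.303),.06); print('ring',len(Q),circ(Q[:,:2],.034,(.465,.303)),np.median(Q[:,2]))
        Q=pts(n,.10,.16,(.53,.0),.13); print('tall',len(Q)); 
        if len(Q):
            k=cv2.kmeans(Q[:,:2].astype(np.float32)*1000,3,None,(3,50,.1),5,cv2.KMEANS_PP_CENTERS)
            for i in range(3):
                q=Q[k[1][:,0]==i]; print(len(q),np.round(k[2][i],1),'zmax',np.percentile(q[:,2],95),cv2.minEnclosingCircle(trim(q)[:,:2].astype(np.float32)*1000))
E
python3 fit.py
```

```text
top
310 237 [0.535 0.003 0.112]
284 217 [0.577 0.06  0.135]
331 212 [ 0.607 -0.047  0.056]
307 235 [0.535 0.009 0.134]
309 222 [0.585 0.006 0.048]
stand 3943 (array([ 0.55833262,  0.01017624, -0.01727448]), np.float64(1.0388408596183232))
tray 665 (array([ 0.48789925, -0.31033773,  0.29962775]), np.float64(0.05441162034362369))
foot 1845 (array([0.46516643, 0.30358679, 0.11951006]), np.float64(0.0))
ring 277 (array([0.46490432, 0.303528  ]), np.float64(0.002181565624408542)) 0.019816767366223065
tall 978
250 [587.4 -46.6] zmax 0.13009874065021293 ((588.7465209960938, -46.90782165527344), 24.61461067199707)
389 [587.4  64.6] zmax 0.13464840118891788 ((589.4711303710938, 65.71001434326172), 24.112716674804688)
339 [531.3  10.1] zmax 0.13197727630894884 ((532.898193359375, 10.364232063293457), 23.960079193115234)
scene
stand 3322 (array([ 0.56032303,  0.0101328 , -0.02700567]), np.float64(0.058108884327789725))
tray 2103 (array([ 0.48820787, -0.31015884,  0.29986619]), np.float64(0.44294506442196413))
foot 1716 (array([0.46679298, 0.3040844 , 0.11675465]), np.float64(0.00636846455842862))
ring 352 (array([0.46659683, 0.30406735]), np.float64(0.0024762720358372653)) 0.020969856195658276
tall 1384
629 [598.1  66.6] zmax 0.13504037793370455 ((589.8699951171875, 65.99149322509766), 25.198020935058594)
401 [593.4 -44. ] zmax 0.13028359042061555 ((590.1304931640625, -44.971229553222656), 25.904159545898438)
354 [541.   12.7] zmax 0.13370118939173245 ((536.9563598632812, 12.204850196838379), 23.599897384643555)
```

Both cameras agree on the stand (about (0.560, 0.010), yaw −0.02), the tray and the cup. One final refinement of the part axes, using the known radii.

```bash
cat > fit2.py <<'E'
from fit import *
np.random.seed(0)
for n in('top','scene'):
    Q=pts(n,.005,.02,(.56,.01),.15);Q=trim(Q[:,:2]); q=Q[abs(Q[:,0]-.56)<.12]; q=q[~((q[:,0]<.475)&(abs(q[:,1]-.02)<.03))]
    print(n,'stand',rectfit(q,.18,.2,(.56,.01,-.02)))
    for nm,g,R,lo,hi in(('spring',(.589,-.047),.025,.03,.12),('damper',(.533,.0105),.0235,.03,.1),('boot',(.590,.066),.024,.03,.125),('clevis',(.590,.0095),.022,.015,.044)):
        Q=pts(n,lo,hi,g,R+.006); Q=Q[np.hypot(*(Q[:,:2]-g).T)>R-.006]; print(nm,len(Q),circ(Q[:,:2],R,g))
im,P=cloud('top');Q=P[(P[...,2]>.008)&(P[...,2]<.02)&(abs(P[...,0]-.51)<.04)&(abs(P[...,1]+.23)<.05)]
print('spacer',np.round(np.nanmedian(Q,0),3),len(Q))
E
python3 fit2.py
```

```text
top stand (array([ 0.55874601,  0.01042881, -0.0216332 ]), np.float64(0.003840366122960903))
spring 244 (array([ 0.58977518, -0.04677832]), np.float64(0.0018389790137369848))
damper 96 (array([0.53335839, 0.010645  ]), np.float64(0.00021027548342269185))
boot 177 (array([0.59142367, 0.06562031]), np.float64(0.0006014749343969845))
clevis 22 (array([0.5877822 , 0.00762318]), np.float64(0.00024359268903504337))
scene stand (array([ 0.56042365,  0.01002753, -0.02815411]), np.float64(0.02755928434520892))
spring 625 (array([ 0.5873495 , -0.04733677]), np.float64(0.0015683336649190312))
damper 531 (array([0.53176498, 0.01072368]), np.float64(0.0007373377304822834))
boot 894 (array([0.58610189, 0.0652315 ]), np.float64(0.0012819505782870888))
clevis 267 (array([0.58618166, 0.00782875]), np.float64(0.0006538520182605805))
spacer [ 0.52  -0.202  0.014] 124
```

Estimates are spring (0.588, −0.047), damper (0.533, 0.0105), boot (0.590, 0.066) and clevis (0.587, 0.008). They agree with the pads to within about 3 mm. Moving to above the spring.

Request:
{"method": "apply_moves", "body": {"targets": "20 -28 0 0.277 8.5; 43.1 -60 0 0.277 8.5; 43.1 -60 0 0.277 8.5; 43.1 -60 0 0.277 8.5; 43.1 -60 0 0.277 8.5; 43.1 -60 0 0.277 8.5; 43.1 -60 0 0.277 8.5; 43.1 -60 0 0.277 8.5; 43.1 -60 0 0.277 8.5; 43.1 -60 0 0.277 8.5; 43.1 -60 0 0.277 8.5; 43.1 -60 0 0.277 8.5"}}

```text
clock: 1.3
eef_pos: [0.5063, 0.0659, 0.2051]
tcp_rot: [-0.0, 0.0, 1.0, 0.0]
ft_force: [0.5, 0.6, 0.7]
opening: 0.0847
gripper_force: 0.0
```

Request:
{"method": "apply_moves", "body": {"targets": "0 0 0 0 8.5; 0 0 0 0 8.5"}}

```text
clock: 1.5
eef_pos: [0.5056, 0.0669, 0.2047]
tcp_rot: [-0.001, 0.001, 1.0, 0.0]
ft_force: [0.3, 0.9, -0.5]
opening: 0.0849
gripper_force: 0.0
```

Request:
{"method": "apply_moves", "body": {"targets": "4 -5.5 0 0 8.5; 8.2 -11.4 0 0 8.5; 8.2 -11.4 0 0 8.5; 8.2 -11.4 0 0 8.5; 8.2 -11.4 -4 0 8.5; 8.2 -11.4 -8 0 8.5; 8.2 -11.4 -11 0 8.5; 8.2 -11.4 -13.1 0 8.5; 8.2 -11.4 -13.1 0 8.5; 8.2 -11.4 -13.1 0 8.5"}}

```text
clock: 2.5
eef_pos: [0.5871, -0.0444, 0.0747]
tcp_rot: [-0.0, -0.001, 1.0, 0.0]
ft_force: [-0.4, -0.4, -0.1]
opening: 0.0849
gripper_force: 0.0
```

```bash
python3 - <<'E'
from h import *
print(manip.observe()['eef_pos'])
a,_=grab('top');b,_=grab('scene')
A=cv2.resize(a[180:290,250:370],(600,550));B=cv2.resize(b[150:320,230:400],(0,0),fx=2,fy=2)
c=np.zeros((550,800,3),np.uint8);c[:400,:436]=cv2.resize(a[180:290,250:370],(436,400));c[:510,436:]=cv2.resize(b[130:320,250:386],(364,510))
cv2.imwrite('pics/g1.png',c[:,:,::-1])
E
```

```text
[ 0.58708749 -0.04439767  0.07466942]
```

View pics/g1.png

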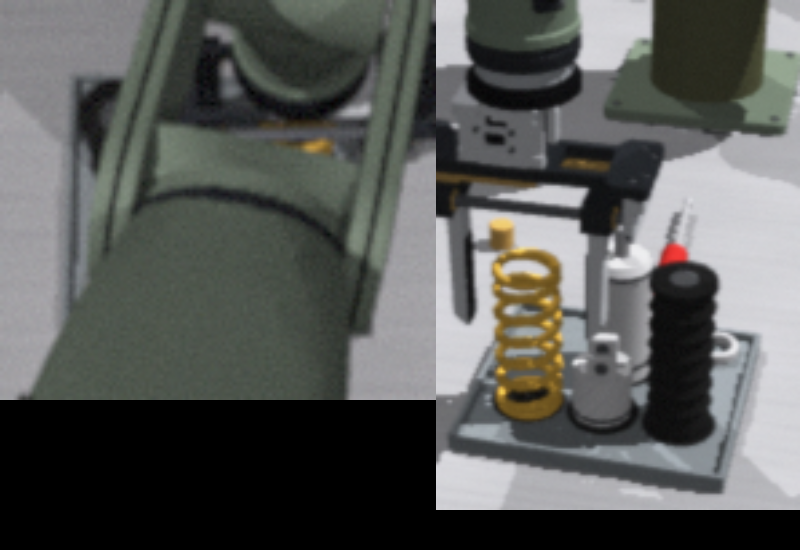

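The fingers straddle the spring symmetrically in the right panel: left tip (468,320), right tip (598,322), spring axis about x=528. Correcting y slightly, then closing and lifting a little.

Request:
{"method": "apply_moves", "body": {"targets": "0.1 -0.2 0 0 8.5; 0.1 -0.2 0 0 4.5; 0.1 -0.2 0 0 4; 0.1 -0.2 0 0 4; 0.1 -0.2 0 0 4; 0.1 -0.2 0 0 4; 0.1 -0.2 0 0 4; 0.1 -0.2 0 0 4; 0.1 -0.2 0 0 4; 0.1 -0.2 0.5 0 4; 0.1 -0.2 1 0 4; 0.1 -0.2 1 0 4"}}

```text
clock: 3.8
eef_pos: [0.5891, -0.0486, 0.0849]
tcp_rot: [0.0, -0.0, 1.0, -0.0]
ft_force: [0.3, -1.3, -2.8]
opening: 0.0498
gripper_force: 30.0
```

Request:
{"method": "apply_moves", "body": {"targets": "0 0 2.5 0 4; 0 -1.5 5 0 4; -0.5 -4 6 0 4; -1.5 -7.5 6 0 4; -3 -11.5 6 0 4; -4.5 -15.5 6 0 4; -6 -19.5 6 0 4; -7.5 -23.5 6 0 4; -9 -27.5 6 0 4; -10 -31 6 0 4; -10.3 -33.3 6 0 4; -10.3 -34 6 0 4"}}

```text
clock: 5.0
eef_pos: [0.4845, -0.3911, 0.1441]
tcp_rot: [-0.0, 0.002, 1.0, -0.0]
ft_force: [0.8, 0.2, -3.3]
opening: 0.0495
gripper_force: 30.0
```

Request:
{"method": "apply_moves", "body": {"targets": "0 0 -2 0 4; 0 0 -4 0 4; 0 0 -5.5 0 4; 0 0 -6.5 0 4; 0 0 -7 0 4; 0 0 -7 0 4; 0 0 -7 0 4"}}

```text
clock: 5.7
eef_pos: [0.4864, -0.3886, 0.0752]
tcp_rot: [0.0, -0.0, 1.0, -0.001]
ft_force: [0.2, -0.5, -2.4]
opening: 0.0499
gripper_force: 30.0
```

Commanded z ≈ 0.0747. Lowering in small steps to contact.

Request:
{"method": "apply_moves", "body": {"targets": "0 0 -0.2 0 4; 0 0 -0.4 0 4; 0 0 -0.45 0 4; 0 0 -0.45 0 4; 0 0 -0.45 0 4"}}

```text
clock: 6.2
eef_pos: [0.4858, -0.3883, 0.07]
tcp_rot: [0.0, -0.0, 1.0, -0.0]
ft_force: [-0.3, -0.0, -3.2]
opening: 0.05
gripper_force: 30.0
```

Request:
{"method": "apply_moves", "body": {"targets": "0 0 -0.1 0 4; 0 0 -0.1 0 4; 0 0 -0.1 0 4"}}

```text
clock: 6.5
eef_pos: [0.486, -0.3884, 0.0695]
tcp_rot: [0.0, -0.0, 1.0, -0.0]
ft_force: [-0.7, 1.6, -0.1]
opening: 0.0499
gripper_force: 30.0
```

Request:
{"method": "apply_moves", "body": {"targets": "0 0 0 0 6.5; 0 0 0 0 8.5; 0 0 0 0 8.5; 0 0 0 0 8.5; 0 0 2 0 8.5; 0 0 5 0 8.5; 0 0 9 0 8.5; 0 0 12 0 8.5; 1.1 5 12 0 8.5; 2.2 10 12 0 8.5; 3.3 15 12 0 8.5; 4.4 20 12 0 8.5"}}

```text
clock: 7.7
eef_pos: [0.529, -0.1913, 0.1893]
tcp_rot: [0.0, 0.0, 1.0, -0.0]
ft_force: [0.4, -1.1, -1.4]
opening: 0.0845
gripper_force: 0.0
```

Request:
{"method": "apply_moves", "body": {"targets": "1 5 0 0 8.5; 2 10 0 0 8.5; 3 15 0 0 8.5; 4 19 0 0 8.5; 5 22.5 0 0 8.5; 5.9 25.4 0 0 8.5; 5.9 25.4 0 0 8.5; 5.9 25.4 0 0 8.5"}}

```text
clock: 8.5
eef_pos: [0.5876, 0.0614, 0.1888]
tcp_rot: [-0.0, -0.001, 1.0, -0.0]
ft_force: [-0.4, 0.1, 0.2]
opening: 0.0851
gripper_force: 0.0
```

Request:
{"method": "apply_moves", "body": {"targets": "0.2 0.4 0 0 8.5; 0.2 0.4 -4 0 8.5; 0.2 0.4 -8 0 8.5; 0.2 0.4 -10.5 0 8.5; 0.2 0.4 -11.5 0 8.5; 0.2 0.4 -11.5 0 8.5; 0.2 0.4 -11.5 0 8.5"}}

```text
clock: 9.2
eef_pos: [0.591, 0.0645, 0.0754]
tcp_rot: [0.001, 0.0, 1.0, -0.0]
ft_force: [0.4, -0.6, 0.1]
opening: 0.0848
gripper_force: 0.0
```

```bash
python3 - <<'E'
from h import *
for i in range(3):
    b,_=grab('scene'); print(manip.observe()['eef_pos'])
cv2.imwrite('pics/g2.png',cv2.resize(b[130:320,100:400],(800,506))[:,:,::-1])
E
```

```text
[0.59149884 0.06463253 0.07600535]
[0.59165136 0.06473399 0.07622018]
[0.59149424 0.06491348 0.07612661]
```

View pics/g2.png

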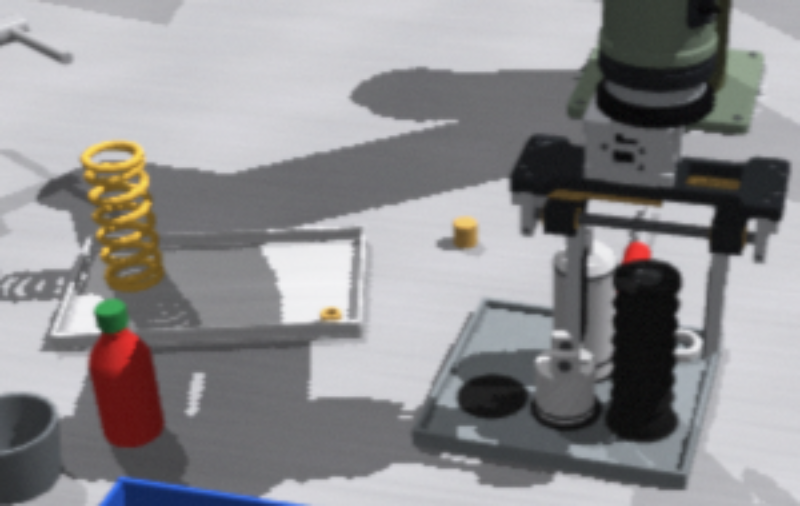

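The spring stands upright in the tray at (125,215) and the fingers straddle the boot (568 / 715, boot axis 647). Closing and lifting.

Request:
{"method": "apply_moves", "body": {"targets": "-0.1 0.1 0 0 5.5; -0.1 0.1 0 0 4; -0.1 0.1 0 0 4; -0.1 0.1 0 0 4; -0.1 0.1 0 0 4; -0.1 0.1 0 0 4; -0.1 0.1 0 0 4; -0.1 0.1 0 0 4; -0.1 0.1 0.5 0 4; -0.1 0.1 1 0 4; -0.1 0.1 1 0 4; -0.1 0.1 1 0 4"}}

```text
clock: 10.55
eef_pos: [0.5889, 0.0661, 0.0842]
tcp_rot: [0.0, -0.0, 1.0, 0.0]
ft_force: [0.1, -1.0, -2.0]
opening: 0.048
gripper_force: 30.0
```

Request:
{"method": "apply_moves", "body": {"targets": "0 0 3 0 4; 0 0 7 0 4; 0 0 11 0 4; 0 0 13.5 0 4; 0 -2 13.5 0 4; 0 -5 13.5 0 4; 0 -9 13.5 0 4; -1 -13 13.5 0 4; -2 -17 13.5 0 4; -3 -21 13.5 0 4; -4 -25 13.5 0 4; -5 -29 13.5 0 4"}}

```text
clock: 11.75
eef_pos: [0.5379, -0.2253, 0.2187]
tcp_rot: [-0.0, -0.0, 1.0, 0.0]
ft_force: [0.8, -1.5, -0.9]
opening: 0.0475
gripper_force: 30.0
```

Request:
{"method": "apply_moves", "body": {"targets": "-1 -4 0 0 4; -2 -7 0 0 4; -2.4 -8.8 0 0 4; -2.4 -8.8 -3 0 4; -2.4 -8.8 -7 0 4; -2.4 -8.8 -11 0 4; -2.4 -8.8 -13 0 4; -2.4 -8.8 -14 0 4; -2.4 -8.8 -14 0 4; -2.4 -8.8 -14 0 4"}}

```text
clock: 12.75
eef_pos: [0.5159, -0.3123, 0.0802]
tcp_rot: [0.001, -0.0, 1.0, -0.001]
ft_force: [0.7, 1.1, -0.9]
opening: 0.0479
gripper_force: 30.0
```

Request:
{"method": "apply_moves", "body": {"targets": "0 0 -0.4 0 4; 0 0 -0.8 0 4; 0 0 -0.9 0 4; 0 0 -0.95 0 4; 0 0 -0.95 0 4; 0 0 -0.95 0 4"}}

```text
clock: 13.35
eef_pos: [0.5148, -0.312, 0.0696]
tcp_rot: [0.0, -0.0, 1.0, -0.0]
ft_force: [0.4, 0.2, -1.1]
opening: 0.0476
gripper_force: 30.0
```

Request:
{"method": "apply_moves", "body": {"targets": "0 0 -0.1 0 4; 0 0 -0.1 0 4; 0 0 -0.1 0 4"}}

```text
clock: 13.65
eef_pos: [0.515, -0.3121, 0.0689]
tcp_rot: [0.0, -0.0, 1.0, -0.0]
ft_force: [-0.3, 0.9, 2.5]
opening: 0.0477
gripper_force: 30.0
```

Request:
{"method": "apply_moves", "body": {"targets": "0 0 0 0 6; 0 0 0 0 7.5; 0 0 0 0 7.5; 0 0 0 0 7.5; 0 0 2 0 7.5; 0 0 6 0 7.5; 0 0 10 0 7.5; 0 0 13 0 8.5; 0.3 5 13 0 8.5; 0.6 10 13 0 8.5; 0.9 15 13 0 8.5; 1.2 20 13 0 8.5"}}

```text
clock: 14.85
eef_pos: [0.5266, -0.1106, 0.1986]
tcp_rot: [0.0, 0.0, 1.0, -0.0]
ft_force: [1.3, -0.0, -0.2]
opening: 0.0852
gripper_force: 0.0
```

Request:
{"method": "apply_moves", "body": {"targets": "0.2 5 0 0 8.5; 0.4 9 0 0 8.5; 0.6 12.2 0 0 8.5; 0.6 12.2 0 0 8.5; 0.6 12.2 0 0 8.5; 0.6 12.2 0 0 8.5"}}

```text
clock: 15.45
eef_pos: [0.5328, 0.0087, 0.1984]
tcp_rot: [-0.0, 0.0, 1.0, -0.0]
ft_force: [0.5, -0.3, 1.0]
opening: 0.0852
gripper_force: 0.0
```

Request:
{"method": "apply_moves", "body": {"targets": "0 0.2 -4 0 8.5; 0 0.2 -8 0 8.5; 0 0.2 -11.5 0 8.5; 0 0.2 -13.4 0 8.5; 0 0.2 -13.4 0 5.5; 0 0.2 -13.4 0 4; 0 0.2 -13.4 0 4; 0 0.2 -13.4 0 4; 0 0.2 -13.4 0 4; 0 0.2 -13.4 0 4; 0 0.2 -13.4 0 4; 0 0.2 -13.4 0 4"}}

```text
clock: 16.65
eef_pos: [0.5339, 0.0114, 0.0658]
tcp_rot: [0.001, -0.0, 1.0, -0.0]
ft_force: [0.2, -0.2, 6.3]
opening: 0.0466
gripper_force: 30.0
```

Request:
{"method": "apply_moves", "body": {"targets": "0 0 0.5 0 4; 0 0 1 0 4; 0 0 1 0 4"}}

```text
clock: 16.95
eef_pos: [0.5323, 0.012, 0.0743]
tcp_rot: [-0.0, -0.0, 1.0, 0.0]
ft_force: [0.8, -0.3, -4.4]
opening: 0.0467
gripper_force: 30.0
```

Request:
{"method": "apply_moves", "body": {"targets": "0 0 3 0 4; 0 0 7 0 4; -0.5 -1.5 10 0 4; -1.5 -4 11 0 4; -2.7 -8 11 0 4; -3.9 -12 11 0 4; -5.1 -16 11 0 4; -6.3 -20 11 0 4; -7.5 -24 11 0 4; -8.4 -26.5 11 0 4; -8.4 -27.7 11 0 4; -8.4 -27.7 11 0 4"}}

```text
clock: 18.15
eef_pos: [0.4484, -0.2662, 0.1839]
tcp_rot: [-0.0, 0.001, 1.0, 0.0]
ft_force: [-0.0, 0.3, -4.8]
opening: 0.0468
gripper_force: 30.0
```

Request:
{"method": "apply_moves", "body": {"targets": "0 0 -4 0 4; 0 0 -8 0 4; 0 0 -10.5 0 4; 0 0 -11.5 0 4; 0 0 -12 0 4; 0 0 -12.4 0 4; 0 0 -12.4 0 4; 0 0 -12.4 0 4"}}

```text
clock: 18.95
eef_pos: [0.4498, -0.2659, 0.0618]
tcp_rot: [0.001, -0.0, 1.0, -0.001]
ft_force: [-0.6, 1.3, -3.9]
opening: 0.0465
gripper_force: 30.0
```

Request:
{"method": "apply_moves", "body": {"targets": "0 0 -0.1 0 4; 0 0 -0.15 0 4; 0 0 -0.15 0 4; 0 0 -0.15 0 4"}}

```text
clock: 19.35
eef_pos: [0.4498, -0.2662, 0.0608]
tcp_rot: [0.001, 0.0, 1.0, -0.001]
ft_force: [-1.3, 1.0, 7.1]
opening: 0.0466
gripper_force: 30.0
```

Request:
{"method": "apply_moves", "body": {"targets": "0 0 0 0 6; 0 0 0 0 7.5; 0 0 0 0 7.5; 0 0 0 0 7.5; 0 0 3 0 7.5; 0 0 7 0 7.5; 0 0 11 0 7.5; 0 0 14 0 8.5; 0 0 14 0 8.5"}}

```text
clock: 20.25
eef_pos: [0.4516, -0.2677, 0.2044]
tcp_rot: [0.004, -0.0, 1.0, -0.004]
ft_force: [0.8, -0.6, 0.7]
opening: 0.0844
gripper_force: 0.0
```

```bash
python3 - <<'E'
from fit import *
a,_=grab('top');b,_=grab('scene');print(manip.observe()['eef_pos'])
cv2.imwrite('pics/g3.png',cv2.resize(b[130:320,100:400],(800,506))[:,:,::-1])
np.random.seed(0)
for n in('top','scene'):
    Q=pts(n,.005,.02,(.56,.01),.15);Q=trim(Q[:,:2]); q=Q[abs(Q[:,0]-.56)<.12]; q=q[~((q[:,0]<.475)&(abs(q[:,1]-.02)<.03))]
    print(n,'stand',rectfit(q,.18,.2,(.56,.01,-.02)))
    g=(.588,.008);Q=pts(n,.014,.044,g,.03); Q=Q[np.hypot(*(Q[:,:2]-g).T)>.016]; print(len(Q),circ(Q[:,:2],.022,g))
    im,P=cloud(n);Z=P[...,2]
    # pads: dark, z~.008
    m=(im.max(2)<45)&(Z<.014)&(Z>.003)
    for g in((.591,.066),(.588,-.048),(.533,.0105)):
        Q=P[m&(np.hypot(P[...,0]-g[0],P[...,1]-g[1])<.035)]
        print('pad',len(Q),len(Q) and (np.round(Q.mean(0),4),cv2.minEnclosingCircle(trim(Q)[:,:2].astype(np.float32)*1000)))
    for g,R in(((.486,-.389),.025),((.515,-.312),.024),((.449,-.266),.0235)):
        Q=pts(n,.03,.095,g,R+.006); Q=Q[np.hypot(*(Q[:,:2]-g).T)>R-.006]; print('tray part',len(Q),len(Q)and circ(Q[:,:2],R,g))
E
```

```text
[ 0.44881056 -0.26534891  0.19900819]
top stand (array([ 0.55875486,  0.01023918, -0.02149782]), np.float64(0.013397076270235883))
48 (array([0.58775727, 0.00759754]), np.float64(0.0003334164617449318))
pad 305 (array([0.5917, 0.0661, 0.0084]), ((591.702392578125, 67.04737854003906), 25.19113540649414))
pad 332 (array([ 0.5894, -0.0451,  0.0082]), ((586.7634887695312, -43.65129470825195), 28.992691040039062))
pad 293 (array([0.5329, 0.0113, 0.0083]), ((533.3973388671875, 11.264912605285645), 24.57253646850586))
tray part 0 0
tray part 23 (array([ 0.51672622, -0.31415253]), np.float64(0.0006398628263254921))
tray part 6 (array([ 0.44658147, -0.26725358]), np.float64(0.0002486647630942692))
scene stand (array([ 0.56007162,  0.01000693, -0.02894545]), np.float64(0.0695348137980226))
285 (array([0.58634374, 0.00775511]), np.float64(0.0006477836744307151))
pad 322 (array([0.5916, 0.065 , 0.0104]), ((591.0297241210938, 60.58572769165039), 29.3336124420166))
pad 324 (array([ 0.5889, -0.0464,  0.0103]), ((587.9087524414062, -42.92322540283203), 30.242006301879883))
pad 62 (array([0.5274, 0.0253, 0.0104]), ((530.6441040039062, 20.659439086914062), 18.908170700073242))
tray part 366 (array([ 0.48510282, -0.38892777]), np.float64(0.0019032938061965612))
tray part 536 (array([ 0.51238023, -0.31375553]), np.float64(0.0013398555932884956))
tray part 535 (array([ 0.44759488, -0.2665369 ]), np.float64(0.0010531449739941898))
```

View pics/g3.png

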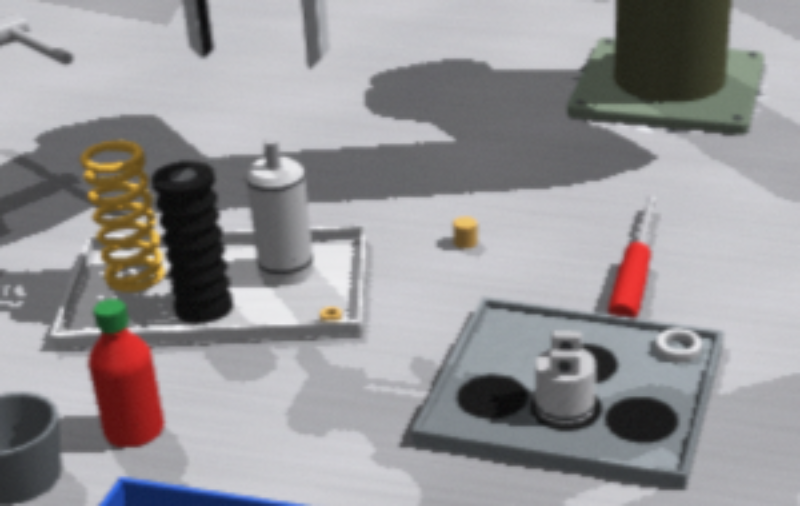

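All three tall parts stand upright in the tray, and the clevis is alone on the stand at (565,385). Going for the clevis at (0.587, 0.008).

Request:
{"method": "apply_moves", "body": {"targets": "2.2 4.5 0 0 8.5; 4.4 9 0 0 8.5; 6.6 13.5 0 0 8.5; 9 18 0 0 8.5; 11 22 0 0 8.5; 13 25.5 0 0 8.5; 13.8 27.3 0 0 8.5; 13.8 27.3 0 0 8.5; 13.8 27.3 -4 0 8.5; 13.8 27.3 -8 0 8.5; 13.8 27.3 -11 0 8.5; 13.8 27.3 -11 0 8.5"}}

```text
clock: 21.55
eef_pos: [0.58, 0.0074, 0.0817]
tcp_rot: [-0.007, 0.0, 1.0, 0.001]
ft_force: [-0.7, -0.1, -0.1]
opening: 0.0849
gripper_force: 0.0
```

Request:
{"method": "apply_moves", "body": {"targets": "0 0 0 0 8.5; 0 0 0 0 8.5; 0 0 0 0 8.5"}}

```text
clock: 21.85
eef_pos: [0.5885, 0.0072, 0.0913]
tcp_rot: [0.002, 0.0, 1.0, -0.0]
ft_force: [-0.6, 0.4, -0.7]
opening: 0.0853
gripper_force: 0.0
```

Request:
{"method": "apply_moves", "body": {"targets": "-0.1 0 -2 0 8; -0.1 0 -4 0 8; -0.1 0 -6 0 8; -0.1 0 -7 0 8; -0.1 0 -7 0 8; -0.1 0 -7 0 8; -0.1 0 -7 0 8"}}

```text
clock: 22.55
eef_pos: [0.5872, 0.0076, 0.0206]
tcp_rot: [0.001, -0.0, 1.0, -0.0]
ft_force: [0.1, 0.4, 0.2]
opening: 0.0799
gripper_force: 0.0
```

Request:
{"method": "apply_moves", "body": {"targets": "0 0 0 0 5; 0 0 0 0 3.6; 0 0 0 0 3.6; 0 0 0 0 3.6; 0 0 0 0 3.6; 0 0 0 0 3.6; 0 0 0 0 3.6; 0 0 0 0 3.6; 0 0 0.5 0 3.6; 0 0 1 0 3.6; 0 0 1 0 3.6; 0 0 1 0 3.6"}}

```text
clock: 23.75
eef_pos: [0.5858, 0.0077, 0.0291]
tcp_rot: [0.0, -0.0, 1.0, -0.0]
ft_force: [0.5, 0.7, -2.3]
opening: 0.0435
gripper_force: 30.0
```

Request:
{"method": "apply_moves", "body": {"targets": "0 0 3 0 3.6; 0 1 6 0 3.6; -1 3.5 7 0 3.6; -2.5 7.5 7 0 3.6; -4 11.5 7 0 3.6; -5.5 15.5 7 0 3.6; -7.5 19.5 7 0 3.6; -9.3 23.5 7 0 3.6; -11 27 7 0 3.6; -12.1 29 7 0 3.6; -12.1 29.6 7 0 3.6; -12.1 29.6 7 0 3.6"}}

```text
clock: 24.95
eef_pos: [0.4646, 0.3043, 0.0988]
tcp_rot: [0.0, -0.001, 1.0, -0.0]
ft_force: [0.6, -0.7, -2.8]
opening: 0.0434
gripper_force: 30.0
```

Request:
{"method": "apply_moves", "body": {"targets": "0 0 -1.5 0 3.6; 0 0 -3.5 0 3.6; 0 0 -5 0 3.6; 0 0 -5 0 3.6; 0 0 -5 0 3.6"}}

```text
clock: 25.45
eef_pos: [0.4647, 0.3028, 0.0481]
tcp_rot: [-0.001, 0.001, 1.0, -0.0]
ft_force: [-0.2, 0.0, -1.6]
opening: 0.0435
gripper_force: 30.0
```

```bash
python3 - <<'E'
from h import *
a,_=grab('top');b,_=grab('scene');print(manip.observe()['eef_pos'])
c=np.zeros((500,800,3),np.uint8);c[:,:400]=cv2.resize(a[220:320,150:230],(400,500));c[:,400:]=cv2.resize(b[190:310,416:512],(400,500))
cv2.imwrite('pics/g4.png',c[:,:,::-1])
E
```

```text
[0.46568659 0.30372227 0.04960294]
```

View pics/g4.png

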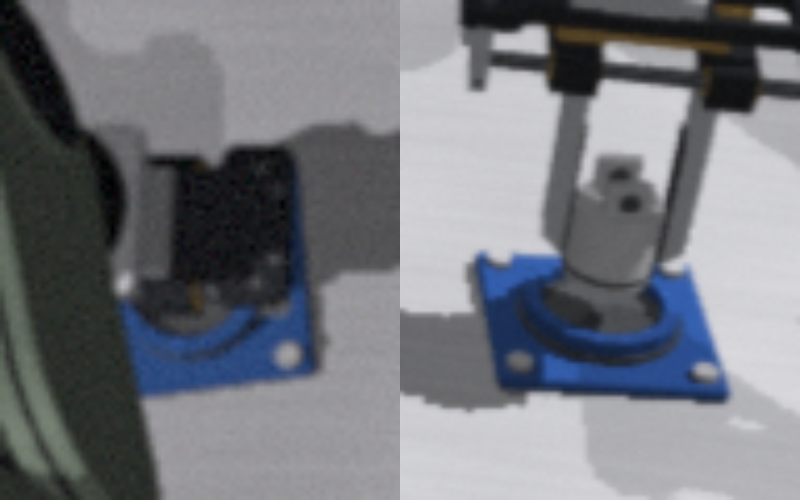

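The clevis hangs over the ring opening (ring centre about (603,315), clevis axis about x=612), roughly 25 mm above the floor. Lowering it.

Request:
{"method": "apply_moves", "body": {"targets": "0 0 -0.8 0 3.6; 0 0 -1.6 0 3.6; 0 0 -2.2 0 3.6; 0 0 -2.5 0 3.6; 0 0 -2.5 0 3.6; 0 0 -2.5 0 3.6"}}

```text
clock: 26.15
eef_pos: [0.4648, 0.3038, 0.0239]
tcp_rot: [0.0, -0.0, 1.0, 0.0]
ft_force: [0.0, 0.2, -3.4]
opening: 0.0435
gripper_force: 30.0
```

Request:
{"method": "apply_moves", "body": {"targets": "0 0 -0.1 0 3.6; 0 0 -0.1 0 3.6; 0 0 -0.1 0 3.6"}}

```text
clock: 26.45
eef_pos: [0.4648, 0.3038, 0.023]
tcp_rot: [0.0, -0.0, 1.0, 0.0]
ft_force: [-0.0, -0.2, -2.4]
opening: 0.0436
gripper_force: 30.0
```

Request:
{"method": "apply_moves", "body": {"targets": "0 0 -0.1 0 3.6; 0 0 -0.1 0 3.6; 0 0 -0.1 0 3.6"}}

```text
clock: 26.75
eef_pos: [0.4648, 0.3038, 0.023]
tcp_rot: [0.0, -0.0, 1.0, -0.0]
ft_force: [-2.4, -2.4, 5.0]
opening: 0.0431
gripper_force: 30.0
```

Request:
{"method": "apply_moves", "body": {"targets": "0 0 0 0 5; 0 0 0 0 6.5; 0 0 0 0 6.5; 0 0 0 0 6.5; 0 0 1.5 0 6.5; 0 0 4 0 6.5; 0 0 8 0 6.5; 0 0 12 0 7.5; 0 0 17 0 8.5; 0 -4 18 0 8.5; 0 -8 18 0 8.5; 0 -12 18 0 8.5"}}

```text
clock: 27.95
eef_pos: [0.4653, 0.1829, 0.2043]
tcp_rot: [0.002, -0.001, 1.0, 0.0]
ft_force: [-0.6, -0.3, -0.7]
opening: 0.0855
gripper_force: 0.0
```

Request:
{"method": "apply_moves", "body": {"targets": "0 -5 0 0 8.5; 0 -10 0 0 8.5; 0 -15 0 0 8.5; 0 -20 0 0 8.5; 0 -25 0 0 8.5; 0 -30 0 0 8.5; -0.8 -35 0 0 8.5; -1.4 -40 0 0 8.5; -1.6 -43 0 0 8.5; -1.6 -45 0 0 8.5; -1.6 -45 0 0 8.5; -1.6 -45 0 0 8.5"}}

```text
clock: 29.15
eef_pos: [0.4486, -0.2661, 0.2025]
tcp_rot: [0.0, 0.0, 1.0, 0.0]
ft_force: [-0.1, -0.1, 0.1]
opening: 0.0847
gripper_force: 0.0
```

```bash
python3 - <<'E'
from fit import *
a,_=grab('top');b,_=grab('scene');print(manip.observe()['eef_pos'])
c=np.zeros((500,800,3),np.uint8);c[:,:400]=cv2.resize(a[220:320,150:230],(400,500));c[:,400:]=cv2.resize(b[190:310,416:512],(400,500))
cv2.imwrite('pics/g5.png',c[:,:,::-1])
for n in('top','scene'):
    g=(.465,.304);Q=pts(n,.025,.048,g,.03);Q=Q[np.hypot(*(Q[:,:2]-g).T)>.016]; print(len(Q),circ(Q[:,:2],.022,g),np.percentile(pts(n,.02,.12,g,.03)[:,2],98))
    for g,R in(((.486,-.389),.025),((.515,-.312),.024),((.449,-.266),.0235)):
        Q=pts(n,.03,.095,g,R+.006); Q=Q[np.hypot(*(Q[:,:2]-g).T)>R-.006]; print('tray part',len(Q),len(Q)and circ(Q[:,:2],R,g))
E
```

```text
[ 0.4487835  -0.26516742  0.20227236]
58 (array([0.4667898, 0.3038716]), np.float64(0.00033954539914959544)) 0.07150131340035552
tray part 0 0
tray part 32 (array([ 0.51692869, -0.31433453]), np.float64(0.0005077050233957599))
tray part 3 (array([ 0.45481145, -0.26463456]), np.float64(0.00014463409602771815))
205 (array([0.46538795, 0.30353419]), np.float64(0.000767139321843531)) 0.07196871839021633
tray part 372 (array([ 0.4845986 , -0.38912448]), np.float64(0.0018958572837156212))
tray part 550 (array([ 0.51246144, -0.31362467]), np.float64(0.0015013052604202371))
tray part 536 (array([ 0.44750889, -0.26655627]), np.float64(0.0009379442335272613))
```

View pics/g5.png

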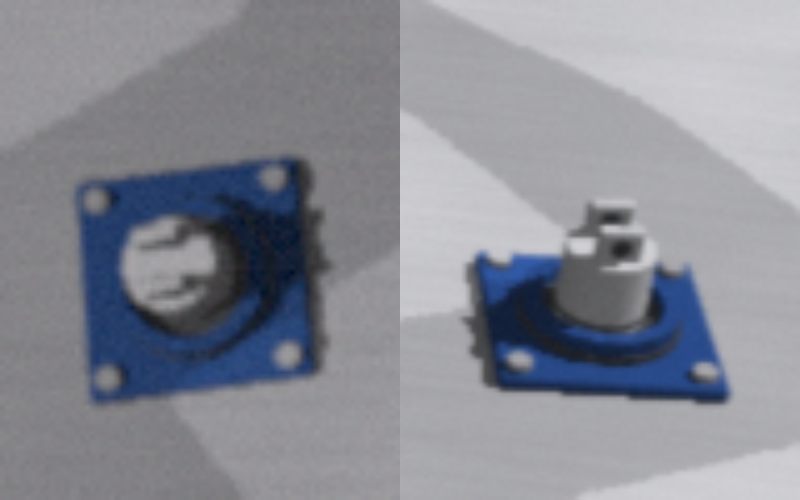

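The clevis is seated upright in the cup at (612,265), with its top at 0.0715 m against 0.070 expected. Now returning the damper.

Request:
{"method": "apply_moves", "body": {"targets": "0 -0.1 -4 0 8; 0 -0.1 -8 0 8; 0 -0.1 -12 0 8; 0 -0.1 -14.1 0 8; 0 -0.1 -14.1 0 8; 0 -0.1 -14.1 0 5.5; 0 -0.1 -14.1 0 4; 0 -0.1 -14.1 0 4; 0 -0.1 -14.1 0 4; 0 -0.1 -14.1 0 4; 0 -0.1 -14.1 0 4; 0 -0.1 -14.1 0 4"}}

```text
clock: 30.45
eef_pos: [0.4495, -0.2675, 0.0621]
tcp_rot: [0.001, -0.0, 1.0, -0.0]
ft_force: [-0.7, 2.6, 7.1]
opening: 0.0465
gripper_force: 30.0
```

Request:
{"method": "apply_moves", "body": {"targets": "0 0 0 0 4; 0 0 0.5 0 4; 0 0 1 0 4; 0 0 1 0 4; 0 0 1 0 4"}}

```text
clock: 30.95
eef_pos: [0.4484, -0.2671, 0.0706]
tcp_rot: [-0.0, -0.0, 1.0, 0.0]
ft_force: [-0.3, -0.0, -3.7]
opening: 0.047
gripper_force: 30.0
```

Request:
{"method": "apply_moves", "body": {"targets": "0 0 3 0 4; 0 0 6 0 4; 0.8 2 8 0 4; 2 6 8 0 4; 3.2 10 8 0 4; 4.4 14 8 0 4; 5.6 18 8 0 4; 6.8 22 8 0 4; 7.8 25.5 8 0 4; 8.4 27.5 8 0 4; 8.4 27.8 8 0 4; 8.4 27.8 8 0 4"}}

```text
clock: 32.15
eef_pos: [0.5321, 0.0111, 0.1503]
tcp_rot: [-0.001, -0.001, 1.0, -0.0]
ft_force: [0.2, 0.5, -3.8]
opening: 0.0468
gripper_force: 30.0
```

Request:
{"method": "apply_moves", "body": {"targets": "0 0 -3 0 4; 0 0 -6 0 4; 0 0 -7.5 0 4; 0 0 -8 0 4; 0 0 -8 0 4; 0 0 -8 0 4; 0 0 -8 0 4"}}

```text
clock: 32.85
eef_pos: [0.5341, 0.0102, 0.0725]
tcp_rot: [0.001, 0.0, 1.0, -0.0]
ft_force: [0.1, 0.4, -4.8]
opening: 0.0466
gripper_force: 30.0
```

Request:
{"method": "apply_moves", "body": {"targets": "-0.1 0.1 -0.3 0 4; -0.1 0.1 -0.5 0 4; -0.1 0.1 -0.55 0 4; -0.1 0.1 -0.55 0 4; -0.1 0.1 -0.55 0 4"}}

```text
clock: 33.35
eef_pos: [0.5326, 0.0119, 0.0671]
tcp_rot: [0.001, -0.0, 1.0, -0.0]
ft_force: [-2.4, 1.1, 4.9]
opening: 0.0466
gripper_force: 30.0
```

Request:
{"method": "apply_moves", "body": {"targets": "0 0 0 0 6; 0 0 0 0 8; 0 0 0 0 8; 0 0 0 0 8; 0 0 3 0 8; 0 0 7 0 8; 0 0 11 0 8; 0 0 13 0 8; -0.3 -5 13 0 8; -0.6 -10 13 0 8; -0.9 -15 13 0 8; -1.2 -20 13 0 8"}}

```text
clock: 34.55
eef_pos: [0.5195, -0.1896, 0.1956]
tcp_rot: [0.0, -0.0, 1.0, -0.0]
ft_force: [0.7, 0.4, 0.2]
opening: 0.0801
gripper_force: 0.0
```

Request:
{"method": "apply_moves", "body": {"targets": "-0.2 -5 0 0 7.5; -0.4 -9 0 0 7.5; -0.6 -11.5 0 0 7.5; -0.6 -12.4 0 0 7.5; -0.6 -12.4 0 0 7.5; -0.6 -12.4 0 0 7.5; -0.6 -12.4 0 0 7.5"}}

```text
clock: 35.25
eef_pos: [0.5141, -0.3102, 0.1954]
tcp_rot: [-0.0, -0.001, 1.0, 0.0]
ft_force: [0.3, 0.2, -0.6]
opening: 0.0747
gripper_force: 0.0
```

Request:
{"method": "apply_moves", "body": {"targets": "0 -0.2 -4 0 7.5; 0 -0.2 -8 0 7.5; 0 -0.2 -11 0 7.5; 0 -0.2 -12.6 0 7.5; 0 -0.2 -12.6 0 7.5; 0 -0.2 -12.6 0 5.5; 0 -0.2 -12.6 0 4; 0 -0.2 -12.6 0 4; 0 -0.2 -12.6 0 4; 0 -0.2 -12.6 0 4; 0 -0.2 -12.6 0 4; 0 -0.2 -12.6 0 4"}}

```text
clock: 36.45
eef_pos: [0.5147, -0.3144, 0.0711]
tcp_rot: [0.001, -0.0, 1.0, -0.001]
ft_force: [-0.5, 2.3, 6.2]
opening: 0.0482
gripper_force: 30.0
```

Request:
{"method": "apply_moves", "body": {"targets": "0 0 0 0 4; 0 0 0.5 0 4; 0 0 1 0 4; 0 0 1 0 4; 0 0 1 0 4"}}

```text
clock: 36.95
eef_pos: [0.5135, -0.3139, 0.0793]
tcp_rot: [-0.0, -0.0, 1.0, 0.0]
ft_force: [-0.8, -0.2, -2.4]
opening: 0.0478
gripper_force: 30.0
```

Request:
{"method": "apply_moves", "body": {"targets": "0 0 3 0 4; 0 0 7 0 4; 0 0 11 0 4; 0 0 14 0 4; 0.5 2 14 0 4; 1.5 5 14 0 4; 2.5 9 14 0 4; 3.5 13 14 0 4; 4.5 17 14 0 4; 5.5 21 14 0 4; 6.3 25 14 0 4; 7 29 14 0 4"}}

```text
clock: 38.15
eef_pos: [0.5836, -0.0223, 0.2189]
tcp_rot: [-0.0, -0.0, 1.0, 0.0]
ft_force: [0.7, -0.6, -1.1]
opening: 0.0476
gripper_force: 30.0
```

Request:
{"method": "apply_moves", "body": {"targets": "0.4 4 0 0 4; 0.7 7 0 0 4; 0.7 8.9 0 0 4; 0.7 8.9 0 0 4; 0.7 8.9 -3 0 4; 0.7 8.9 -7 0 4; 0.7 8.9 -11 0 4; 0.7 8.9 -13 0 4; 0.7 8.9 -14 0 4; 0.7 8.9 -14 0 4; 0.7 8.9 -14 0 4; 0.7 8.9 -14 0 4"}}

```text
clock: 39.35
eef_pos: [0.5921, 0.0647, 0.081]
tcp_rot: [0.002, 0.0, 1.0, -0.0]
ft_force: [0.1, 0.7, -1.9]
opening: 0.0478
gripper_force: 30.0
```

Request:
{"method": "apply_moves", "body": {"targets": "0 0.1 -0.3 0 4; 0 0.1 -0.5 0 4; 0 0.1 -0.55 0 4; 0 0.1 -0.55 0 4; 0 0.1 -0.55 0 4"}}

```text
clock: 39.85
eef_pos: [0.5916, 0.0662, 0.0758]
tcp_rot: [0.001, -0.0, 1.0, -0.0]
ft_force: [-1.0, -0.1, 4.8]
opening: 0.0474
gripper_force: 30.0
```

Request:
{"method": "apply_moves", "body": {"targets": "0 0 0 0 6; 0 0 0 0 8; 0 0 0 0 8; 0 0 0 0 8; 0 0 3 0 8; 0 0 7 0 8; 0 0 11 0 8; 0 0 13 0 8; -0.8 -5 13 0 8; -1.8 -10 13 0 8; -3 -15 13 0 8; -4.2 -20 13 0 8"}}

```text
clock: 41.05
eef_pos: [0.5492, -0.131, 0.204]
tcp_rot: [0.0, -0.0, 1.0, -0.0]
ft_force: [0.2, -0.6, 0.2]
opening: 0.0803
gripper_force: 0.0
```

Request:
{"method": "apply_moves", "body": {"targets": "-1.2 -4.8 0 0 8; -2.4 -9.6 0 0 8; -3.6 -14.4 0 0 8; -4.8 -19 0 0 8; -6 -23 0 0 8; -6.4 -25.4 0 0 8; -6.4 -25.4 0 0 8; -6.4 -25.4 0 0 8; -6.4 -25.4 0 0 8"}}

```text
clock: 41.95
eef_pos: [0.4861, -0.3822, 0.2037]
tcp_rot: [-0.0, -0.001, 1.0, 0.001]
ft_force: [-0.5, 0.6, -0.5]
opening: 0.0796
gripper_force: 0.0
```

Request:
{"method": "apply_moves", "body": {"targets": "0 -0.5 0 0 8; 0 -0.5 -4 0 8; 0 -0.5 -8 0 8; 0 -0.5 -11 0 8; 0 -0.5 -13 0 8; 0 -0.5 -13.3 0 8; 0 -0.5 -13.3 0 8; 0 -0.5 -13.3 0 8"}}

```text
clock: 42.75
eef_pos: [0.487, -0.3893, 0.0728]
tcp_rot: [0.001, -0.0, 1.0, -0.001]
ft_force: [0.4, 0.2, -0.2]
opening: 0.08
gripper_force: 0.0
```

Request:
{"method": "apply_moves", "body": {"targets": "-0.1 0 -0.15 0 5.5; -0.1 0 -0.15 0 4; -0.1 0 -0.15 0 4; -0.1 0 -0.15 0 4; -0.1 0 -0.15 0 4; -0.1 0 -0.15 0 4; -0.1 0 -0.15 0 4; -0.1 0 -0.15 0 4; -0.1 0 0.35 0 4; -0.1 0 0.85 0 4; -0.1 0 0.85 0 4; -0.1 0 0.85 0 4"}}

```text
clock: 43.95
eef_pos: [0.4846, -0.3884, 0.0791]
tcp_rot: [-0.0, -0.0, 1.0, 0.0]
ft_force: [-0.8, -0.3, -2.5]
opening: 0.0496
gripper_force: 30.0
```

Request:
{"method": "apply_moves", "body": {"targets": "0 0 3 0 4; 0 0 6 0 4; 0.8 2 8 0 4; 2 6 8 0 4; 3.2 10 8 0 4; 4.4 14 8 0 4; 5.6 18 8 0 4; 6.8 22 8 0 4; 8 26 8 0 4; 9.2 30 8 0 4; 10.2 33 8 0 4; 10.4 34.1 8 0 4"}}

```text
clock: 45.15
eef_pos: [0.5891, -0.0443, 0.159]
tcp_rot: [-0.0, -0.002, 1.0, 0.001]
ft_force: [-0.6, -0.0, -3.9]
opening: 0.0497
gripper_force: 30.0
```

Request:
{"method": "apply_moves", "body": {"targets": "0 0 0 0 4; 0 0 -3 0 4; 0 0 -6 0 4; 0 0 -7.5 0 4; 0 0 -8 0 4; 0 0 -8 0 4; 0 0 -8 0 4; 0 0 -8 0 4"}}

```text
clock: 45.95
eef_pos: [0.5902, -0.0481, 0.0813]
tcp_rot: [0.002, -0.0, 1.0, -0.0]
ft_force: [0.6, 0.4, -2.6]
opening: 0.0493
gripper_force: 30.0
```

Request:
{"method": "apply_moves", "body": {"targets": "-0.1 0.1 -0.3 0 4; -0.1 0.1 -0.5 0 4; -0.1 0.1 -0.55 0 4; -0.1 0.1 -0.55 0 4; -0.1 0.1 -0.55 0 4"}}

```text
clock: 46.45
eef_pos: [0.5882, -0.0463, 0.0747]
tcp_rot: [0.0, -0.0, 1.0, 0.0]
ft_force: [-2.0, 2.3, 2.4]
opening: 0.0497
gripper_force: 30.0
```

Contact. Releasing and retreating upward, then away to the side.

Request:
{"method": "apply_moves", "body": {"targets": "0 0 0 0 6; 0 0 0 0 8; 0 0 0 0 8; 0 0 0 0 8; 0 0 3 0 8; 0 0 7 0 8; 0 0 11 0 8; 0 0 14 0 8; 0 -5 15 0 8; -1 -10 15 0 8; -3 -15 15 0 8; -5 -20 15 0 8"}}

```text
clock: 47.65
eef_pos: [0.5409, -0.2393, 0.2241]
tcp_rot: [0.0, -0.0, 1.0, -0.0]
ft_force: [0.9, 0.1, -0.1]
opening: 0.08
gripper_force: 0.0
```

Request:
{"method": "apply_moves", "body": {"targets": "-1 -4 0 0 8; -2 -8 0 0 8; -2 -10 0 0 8; -2 -10 0 0 8; -2 -10 0 0 8; -2 -10 0 0 8"}}

```text
clock: 48.25
eef_pos: [0.522, -0.3359, 0.2238]
tcp_rot: [-0.0, -0.001, 1.0, 0.0]
ft_force: [0.7, 0.7, -1.0]
opening: 0.0803
gripper_force: 0.0
```

```bash
python3 fit2.py >/dev/null; python3 - <<'E'
from h import *
a,_=grab('top');b,_=grab('scene');o=manip.observe();print(o['eef_pos'],o['clock'])
c=np.zeros((540,800,3),np.uint8);c[:320,:400]=cv2.resize(a[190:290,245:370],(400,320));c[:,400:]=cv2.resize(b[190:325,250:350+0],(400,540))
c[320:,:400]=cv2.resize(b[190:310,350:568],(400,220))
cv2.imwrite('pics/g6.png',c[:,:,::-1])
E
python3 fit2.py
```

```text
[ 0.52202821 -0.33589994  0.22397231] 48.35
top stand (array([ 0.55878351,  0.01022177, -0.02103009]), np.float64(0.004438321005596699))
spring 262 (array([ 0.58954246, -0.04718055]), np.float64(0.0024709325743571785))
damper 90 (array([0.53200957, 0.01232876]), np.float64(0.00024051211861889944))
boot 178 (array([0.59418274, 0.06640793]), np.float64(0.0006461979231310068))
clevis 0 (array([0.59  , 0.0095]), np.float64(nan))
scene stand (array([ 0.56037513,  0.01007095, -0.02941347]), np.float64(0.0494579058979306))
spring 611 (array([ 0.58741905, -0.04719587]), np.float64(0.0015519665861355482))
damper 608 (array([0.53043606, 0.01246151]), np.float64(0.0009041368279439962))
boot 998 (array([0.58850851, 0.0657545 ]), np.float64(0.0013805295318654372))
clevis 0 (array([0.59  , 0.0095]), np.float64(nan))
spacer [ 0.521 -0.202  0.014] 122
  return _methods._mean(a, axis=axis, dtype=dtype,
  ret = ret.dtype.type(ret / rcount)
  return _methods._mean(a, axis=axis, dtype=dtype,
  ret = ret.dtype.type(ret / rcount)
```

View pics/g6.png

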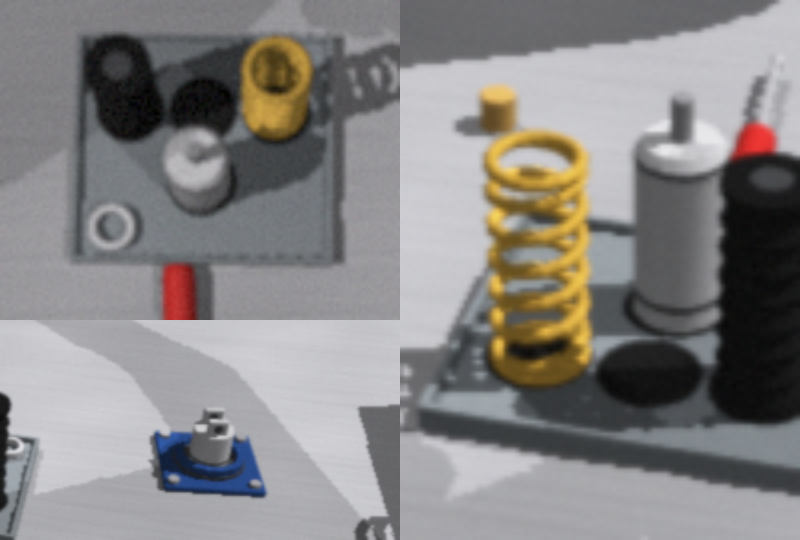

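The spring, damper and boot stand upright on their original pads, within about 3 mm of where they started. The clevis sits in the cup and the gripper is clear of everything. Handing in.

```bash
python3 -c "
from rig import manip
print(manip.job_done())"
```

```text
the job is handed in; nothing more can be done
None
```

The job is handed in at about 48 s: the clevis sits upright in the cup, the spring, damper and boot stand upright on their original pads (within about 3 mm of their start positions), and the gripper is open and clear.

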